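Slide the tea-light tray in under the melting pan

TASK

Push the small metal tray with its two tea lights, with the fingers, across the bench and nose first in under the low melting pan, until its nose is fully home against the stop bar at the back and the tray sits square in the stand. Keep the tray flat on the bench and do not lift it or tip it; the tea lights must stay standing in it. Leave the jar, the tape roll and the pen where they are.

Things in the scene. Friction and masses are not known exactly. Their poses are not given: they have to be found in the camera images.
- stand: Melting stand, fixed: dark open pan 120 x 102 mm (x by y, y -42 to +60), underside 26 mm and rim 52 mm above the bench, on two steel legs. Origin on the bench midway between the legs; +y is the way the tray goes in. Legs 8 mm thick, inner faces at x -38 and +38 mm, y -42 to +54. Wooden handle at the back to y +121 mm, 44 to 56 mm up.
- stop (a point): Middle of the stop bar's inner face, 8 mm above the bench (stand x 0, y +46 mm). The bar joins the legs at the back, is 20 mm high and ends the tray's travel. Axes as the stand.
- mouth (a point): Middle of the open mouth between the legs (stand x 0, y -42 mm), 13 mm above the bench. The inside is 76 mm wide, 26 mm high.
- tray: Loose aluminium tray, 60 mm wide (x), 130 mm long (y), about 0.3 kg, flat on the bench before the mouth, turned and off to one side. Origin: centre of the underside; nose is the +y end. Floor 4 mm thick; walls 4 mm thick, 16 mm high. Red upright push plate at the -y end: 60 mm wide, 5 mm thick, 28 mm high, outer face at y -65 mm. Cross wall at y -26 to -22 mm, empty bay behind it.
- nose (a point): Middle of the tray's outer nose face (tray x 0, y +65 mm), 8 mm up. Axes as the tray. With the nose home, the red plate's outer face is still 42 mm outside the mouth.
- light0: Loose tea light in the tray, aluminium cup with white top, 38 mm across, 16 mm high, 20 g, in the rear place (tray y about -1 mm). Origin: centre of the underside, z up.
- light1: The same, in the front place (tray y about +40 mm). Its top is 20 mm above the bench, 6 mm below the pan.
- jar: Bystander: loose glass jar with yellow lid, 60 mm across, 75 mm high. Origin: centre of the underside.
- tape: Bystander: loose roll of masking tape lying flat, 90 mm across, 24 mm high. Origin: centre of the underside.
- pen: Bystander: loose marker pen lying flat, 130 mm long along its x (from -43 to +88 mm), 16 mm high, white with a blue cap. Origin: underside, 43 mm from the white end.
Mind the look-alikes: they are no part of the job. Leave any blue or orange look-alike of the tray alone.

How it is judged:
By the outcome, as a careful person would: the job done as asked, in the order asked, and still so for the second after the job is handed in, with the robot touching nothing.
It also fails if it takes over 64 s, if anything falls off the work surface, if the arm or the gripper's body presses on something with over 40 N, if the wrist force passes 120 N, or if a joint passes its speed limit or range.

ROBOT

A 7-joint arm with a two-finger parallel gripper is mounted at the origin on the work surface. World frame = base frame: x ahead of the robot, y to its left, z up, the work surface at z = 0. Lengths are in m, angles in rad, forces in N, time in s.
With the tool pointing down it reaches from about 0.425 to 0.875 m from the base axis. Payload 4.7 kg.
Tool frame: the origin (TCP) lies midway between the tips of the shut fingers; the grasp point (between the pads) lies 19 mm behind it; y points along the fingers, z is the direction in which the jaws open and shut, and the axes are right-handed (so a half turn about y gives the same grasp; the last joint's range is limited). The gripper opens to 85 mm and grips with 20 to 120 N. Pads are 22 mm wide; open, the fingers measure 114 mm over their backs; the gripper's body (76 mm by 85 mm) begins 54 mm behind the grasp point. The pads swing forward as they close: fully open they stand 13 mm farther back than shut.
Start: joints at [-1.299, 0.321, -0.07, 1.45, 0.023, 1.371, -0.057], TCP at [0.166, 0.629, 0.195] pointing down, gripper open.
Joint ranges: [-2.86, 2.86], [-0.3, 2.09], [-1.38, 1.24], [0.06, 2.45], [-1.56, 4.7], [0.09, 2.05], [-2.69, 2.69]. Speed limits (rad/s): [2.57, 2.57, 3.14, 3.14, 3.14, 3.14, 3.14].

INTERFACE

Orientations are given as a rotation vector (axis times angle).
In Python, from station import bot gives the robot as it stands.
- The arm moves only by the tool step_arm, never from a script. Its argument "series" is a list of rows, each a list of 5 numbers: the shift along the tool's x, y, z in mm, then the turn about the tool's y in degrees, then the opening, from 0 (shut) to 1 (fully open). A call has exactly 5 rows; each row is the pose to reach, as a shift and turn from the pose measured when the call began, along the tool's axes at that moment; what a row does not reach only later rows make up. A row lasts 1/8 s, in which the tool goes at most 62.5 mm and 10.7 degrees, less where a joint would pass 70% of its speed; a pose out of reach is approached as far as the arm can. A call with a gripper value outside its range is refused whole. The fingers move at their own pace and stop on an object; "newtons" is the grip in N (left out, the last holds). Time passes only in rows, so rows that repeat a pose let the fingers close, or fill a call up. It gives the time, the measured TCP pose, the force and the opening at its end, in the units of the state.
- bot.get_obs(): the state, without advancing time (a new reading comes with each control period).
- bot.snapshot(name): name is "scene" or "top" or "wrist"; returns a dict with "pixels" (480x640x3 uint8, red, green, blue), "range_z" (480x640 float32, m along the optical axis (not along the pixel's ray), 0 where there is no reading), "fovy" (degrees; the focal length in pixels is half the picture's height over the tangent of half this angle, whatever the lens; pixels are square), "cx", "cy" (the principal point, pixels), "extrinsics" (4x4, takes a point from camera to world coordinates). Camera axes: x right, y up, looking along -z (the intrinsics and any distortion apply to the point x, -y, -z); pixel columns grow to the right and rows downward; lengths in m; the calibration is good to about 2 mm. A picture is of the moment at which its call begins.
- bot.sign_off(): hands the job in, once; it reports no verdict.
The state is a dict: "t": time; "q": joint angles; "joint_velocities": joint speeds; "effort": joint torques, N m; "tool_pos": TCP position; "tcp_rot": TCP orientation; "ft_force": force on the tool from outside, world axes, zero at the start; "ft_torque": the same for the moment, N m; "gripper_width": finger opening in m.
Only numpy, scipy, OpenCV 4.12 (cv2) and the standard library are available. Lean on these libraries where they do the work, as an engineer would, in place of code of your own. Each camera call takes 0.05 s, during which the arm holds its last target.

## Working session

There is one attempt and no reset: what is moved stays moved. The work goes in short steps, Python scripts to look and compute and a tool call to move; the robot and the scene stay as the last step left them, time stands still between calls to the robot, and variables do not carry over. Pictures are saved under pics/ and viewed, and the job is handed in when it is done.

Besides the shell and the picture viewer there is one more tool, called after "Emit:" as a command line: name --pt "numbers of a row" for each row, then --argument value for the rest. step_arm: Moves the arm, as the interface text tells. Its arguments: {"type":"object","properties":{"series":{"type":"array"},"newtons":{"type":"number"}},"required":["series"]}

```bash
ls; mkdir -p pics
cat > h.py <<'E'
import numpy as np,cv2
from station import bot
def snap(cam,fn):
    s=bot.snapshot(cam); cv2.imwrite('pics/'+fn,s['pixels'][:,:,::-1]); np.savez('/tmp/'+fn+'.npz',**{k:np.array(v) for k,v in s.items()}); return s
def load(fn): 
    d=np.load('/tmp/'+fn+'.npz'); return {k:d[k] for k in d}
def pt(s,u,v,z=None):
    f=240/np.tan(np.radians(float(s['fovy']))/2); E=s['extrinsics']
    d=np.array([(u-s['cx'])/f,-(v-s['cy'])/f,-1.])
    if z is None:
        return (E@np.append(d*s['range_z'][int(v),int(u)],1))[:3]
    w=E[:3,:3]@d; return E[:3,3]+w*(z-E[2,3])/w[2]
def cloud(s):
    f=240/np.tan(np.radians(float(s['fovy']))/2); E=s['extrinsics']
    v,u=np.mgrid[:480,:640]; d=np.stack([(u-s['cx'])/f,-(v-s['cy'])/f,-np.ones(u.shape)],-1)*s['range_z'][...,None]
    return d@E[:3,:3].T+E[:3,3]
E
python3 - <<'E'
from h import *
for c in ['scene','top','wrist']:
    s=snap(c,c+'0.png'); print(c,s['fovy'],s['cx'],s['cy'],s['extrinsics'].round(3).tolist(),[k for k in s])
print(bot.get_obs())
E
```

```text
pics
scene 53.58241622164669 311.18263213496283 238.76096282923658 [[0.234, -0.736, 0.636, 1.134], [0.972, 0.185, -0.144, -0.044], [-0.012, 0.652, 0.758, 0.719], [0.0, 0.0, 0.0, 1.0]] ['pixels', 'range_z', 'fovy', 'cx', 'cy', 'extrinsics']
top 55.40293226195139 319.6000107356386 235.4469230673293 [[0.01, 0.996, -0.09, 0.534], [-1.0, 0.011, 0.005, 0.084], [0.006, 0.09, 0.996, 0.807], [0.0, 0.0, 0.0, 1.0]] ['pixels', 'range_z', 'fovy', 'cx', 'cy', 'extrinsics']
wrist 59.95886922814719 320.43359541880227 233.42679451802604 [[0.258, -0.917, -0.305, 0.086], [0.966, 0.244, 0.083, 0.649], [-0.002, -0.316, 0.949, 0.373], [0.0, 0.0, 0.0, 1.0]] ['pixels', 'range_z', 'fovy', 'cx', 'cy', 'extrinsics']
{'t': 0.15, 'q': array([-1.29888912,  0.32163826, -0.07008194,  1.45139326,  0.02258997,
        1.37077909, -0.05690828]), 'joint_velocities': array([-9.78129385e-05, -3.16779699e-03,  1.24041688e-03, -4.41111572e-03,
        1.36371858e-03,  2.27245345e-03, -2.48793692e-04]), 'effort': array([-3.51618819e-04, -4.94093227e+01, -3.83171635e-01, -3.14689636e+01,
        1.30289778e-02,  8.06865923e-03,  1.58566723e-05]), 'tool_pos': array([0.16565443, 0.62807091, 0.19368491]), 'tcp_rot': array([-1.56273515,  0.20249565, -0.20232567]), 'ft_force': array([ 0.07581021, -0.19352594, -0.30013943]), 'ft_torque': array([-0.01690757, -0.01921316, -0.04651319]), 'gripper_width': 0.0850973708882977}
```

View pics/top0.png

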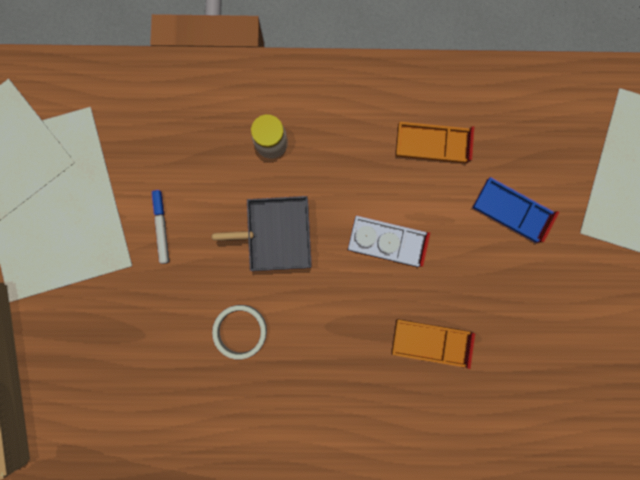

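View pics/scene0.png

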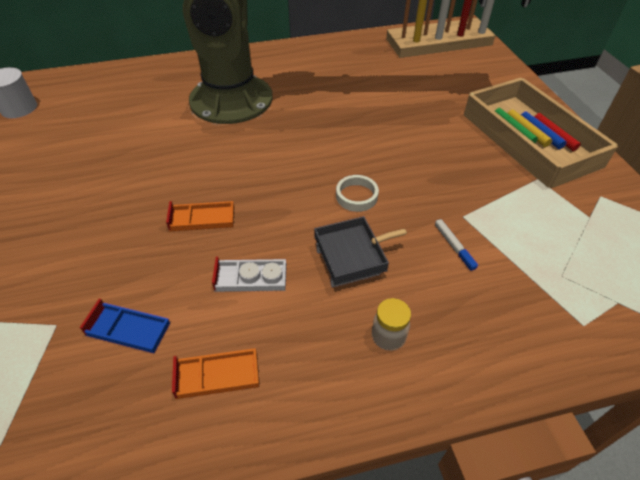

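View pics/wrist0.png

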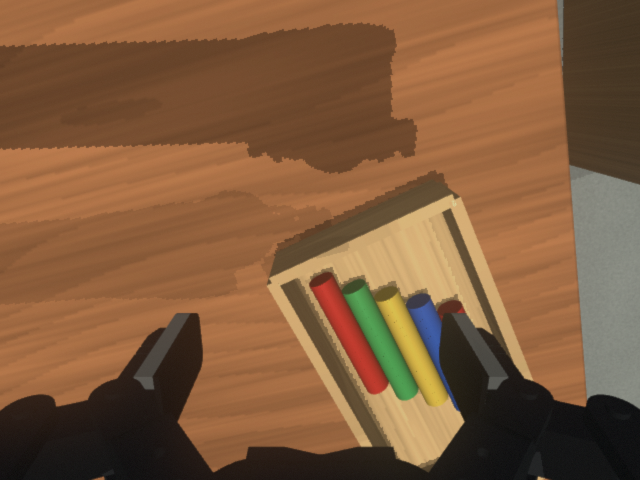

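Top view: the silver tray is at about (388,242), with its red plate on the right at (425,249). The pan is at (280,235) with its handle to the left. The orange and blue look-alikes lie at (433,142), (432,343) and (514,210). Next I measure these.

```bash
cat > meas.py <<'E'
from h import *
def rect(P,m):
    r=cv2.minAreaRect(P[m][:,:2].astype(np.float32)*1000); return r
def run(fn,box_tray,box_pan):
    s=load(fn); P=cloud(s); im=s['pixels'].astype(int); hsv=cv2.cvtColor(s['pixels'],cv2.COLOR_RGB2HSV)
    def bx(b):
        m=np.zeros((480,640),bool); m[b[1]:b[3],b[0]:b[2]]=1; return m
    tb=bx(box_tray)
    red=tb&(hsv[...,1]>180)&((hsv[...,0]<5)|(hsv[...,0]>172))&(im[...,0]>60)
    sil=tb&(hsv[...,1]<90)&(im.min(-1)>90)
    print(fn,'red n',red.sum(),'z',np.percentile(P[red][:,2],[5,50,95]).round(4),rect(P,red&(P[...,2]>.02)), P[red].mean(0))
    print(' sil',sil.sum(),'z',np.percentile(P[sil][:,2],[5,50,95]).round(4),rect(P,sil&(P[...,2]>.002)))
    pb=bx(box_pan); pan=pb&(P[...,2]>.040)&(hsv[...,1]<100)
    pan=cv2.morphologyEx(pan.astype(np.uint8),cv2.MORPH_OPEN,np.ones((3,3)))>0
    print(' pan',pan.sum(),np.percentile(P[pan][:,2],[5,50,95]).round(4),rect(P,pan))
    hd=pb&(P[...,2]>.035)&(hsv[...,1]>=100)
    print(' handle',rect(P,hd), 'bench z',np.median(P[300:320,300:320,2]))
if __name__=='__main__':
    run('top0.png',(335,205,440,275),(200,185,325,285))
    run('scene0.png',(205,250,295,300),(305,210,410,295))
E
python3 meas.py
python3 - <<'E'
from h import *
for f,b in [('top0.png',(200,180,450,290)),('scene0.png',(200,200,420,300))]:
    i=cv2.imread('pics/'+f)[b[1]:b[3],b[0]:b[2]]; cv2.imwrite('pics/crop_'+f,cv2.resize(i,None,fx=3,fy=3,interpolation=cv2.INTER_CUBIC))
E
```

```text
top0.png red n 100 z [0.0223 0.0267 0.0297] ((583.3615112304688, -100.40784454345703), (4.614311695098877, 56.709720611572266), 77.25750732421875) [ 0.58276178 -0.09986604  0.02654405]
 sil 2603 z [0.0009 0.0111 0.0212] ((593.8197631835938, -8.04052734375), (97.9839096069336, 195.75230407714844), 6.622710704803467)
 pan 210 [0.0413 0.05   0.0526] ((633.6654052734375, 176.023193359375), (73.27454376220703, 145.957275390625), 50.53291702270508)
 handle ((595.93115234375, 174.09182739257812), (136.98892211914062, 171.59896850585938), 4.176097393035889) bench z -0.0008152051088514689
scene0.png red n 86 z [0.0224 0.028  0.0298] ((584.4236450195312, -99.5274658203125), (5.398422718048096, 57.79356384277344), 77.72998809814453) [ 0.58686548 -0.09974598  0.02729445]
 sil 2102 z [0.003  0.0141 0.0218] ((843.266357421875, -70.03825378417969), (129.73883056640625, 570.0687255859375), 82.38167572021484)
 pan 755 [0.0411 0.0482 0.0529] ((843.2280883789062, 92.06234741210938), (127.99381256103516, 629.481201171875), 76.52198028564453)
 handle ((818.0801391601562, 39.08961486816406), (169.24778747558594, 631.5480346679688), 60.3592414855957) bench z 8.769967451310867e-05
```

View pics/crop_top0.png

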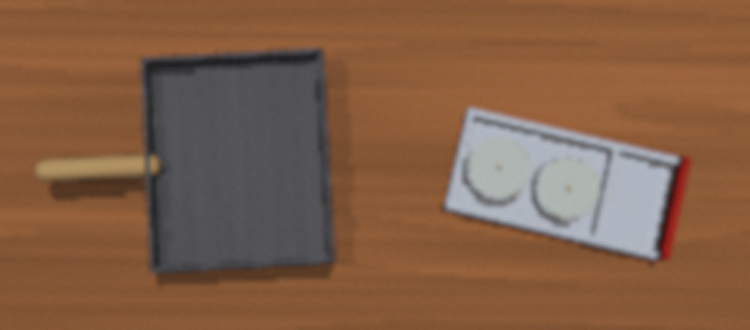

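Run:
```python
from h import *
s=load('top0.png')
g=lambda c,z:np.array([pt(s,200+a/3-.3,180+b/3-.3,z)[:2]*1000 for a,b in c])
p=g([(142,60),(322,51),(333,265),(154,272)],.052); print(p.round(1)); 
e=lambda p:[np.linalg.norm(p[i]-p[(i+1)%4]).round(1) for i in range(4)]
print(e(p),p.mean(0))
ax=(p[1]+p[2]-p[0]-p[3])/2; print('pan +y dir deg',np.degrees(np.arctan2(-ax[1],-ax[0])), 'from x edges',[np.degrees(np.arctan2(*(p[a]-p[b])[::-1]))for a,b in((0,3),(1,2))])
n=g([(468,108),(444,210)],.016); r=g([(690,157),(664,262)],.028); print('nose',n,np.linalg.norm(n[0]-n[1]),n.mean(0)); print('red',r,np.linalg.norm(r[0]-r[1]),r.mean(0))
d=n.mean(0)-r.mean(0); print(np.linalg.norm(d),np.degrees(np.arctan2(d[1],d[0])),(n.mean(0)+r.mean(0))/2)
h=g([(38,170),(158,165)],.056);print('handle',h,np.degrees(np.arctan2(*(h[0]-h[1])[::-1])))
```

```text
[[660.7 201.2]
 [666.9 101.2]
 [548.1  93.7]
 [543.2 191.8]]
[np.float64(100.2), np.float64(119.0), np.float64(98.2), np.float64(117.8)] [604.6982154  146.99400954]
pan +y dir deg 93.1887977185657 from x edges [np.float64(4.600653756384333), np.float64(3.634413040447065)]
nose [[640.62263541  16.78472446]
 [581.08614325  30.4679012 ]] 61.088650535365055 [610.85438933  23.62631283]
red [[ 612.17920829 -109.19872805]
 [ 552.1478394   -93.73678237]] 61.99062037858743 [ 582.16352385 -101.46775521]
128.3420882677909 77.08237623250704 [596.50895659 -38.92072119]
handle [[598.31905511 256.13437109]
 [601.78307835 190.40802839]] 93.01690986819656
```

View pics/crop_scene0.png

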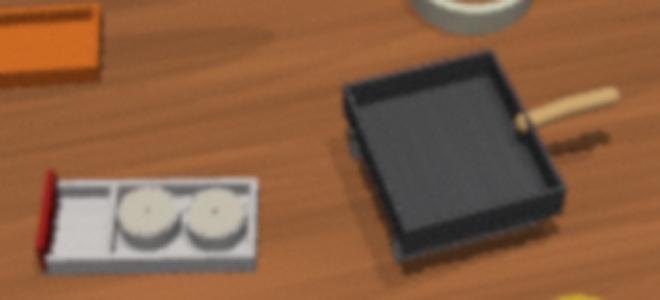

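Run:
```python
from h import *
s=load('scene0.png')
g=lambda c,z:np.array([pt(s,200+a/3-.3,200+b/3-.3,z)[:2]*1000 for a,b in c])
# order: left-back corner, right-back(top), right-front, left-front
p=g([(344,88),(490,52),(565,187),(400,236)],.052); print(p.round(1),p.mean(0),[np.linalg.norm(p[i]-p[(i+1)%4]).round(1) for i in range(4)])
a=(p[1]+p[2]-p[0]-p[3])/2;print('y dir',np.degrees(np.arctan2(a[1],a[0]))); b=(p[3]+p[2]-p[0]-p[1])/2;print('x dir',np.degrees(np.arctan2(b[1],b[0])))
n=g([(257,178),(256,261)],.016); r=g([(48,170),(39,254)],.028); print(n,r)
d=n.mean(0)-r.mean(0); print(np.linalg.norm(d),np.degrees(np.arctan2(d[1],d[0])),(n.mean(0)+r.mean(0))/2,n.mean(0),r.mean(0))
R=cv2.Rodrigues(bot.get_obs()['tcp_rot'])[0]; print(R.round(3))
print('jar',pt(load('top0.png'),267,130,.075),'tape',pt(load('top0.png'),239,332,.024),'blue red',pt(load('top0.png'),549,225,.028),'orange tops',pt(load('top0.png'),471,160,.028),pt(load('top0.png'),472,330,.028))
```

```text
[[553.1  94.6]
 [546.  192.8]
 [661.3 202.5]
 [672.   98.6]] [608.1018537  147.12349983] [np.float64(98.4), np.float64(115.7), np.float64(104.4), np.float64(118.9)]
y dir 95.05580330706704
x dir 3.337960982684479
[[582.04196896  31.03621196]
 [643.89945292  17.80651419]] [[ 553.60980558  -95.04464556]
 [ 616.13987024 -107.036467  ]]
128.56932483804948 77.37746674567086 [598.92277442 -38.3095966 ] [612.97071094  24.42136307] [ 584.87483791 -101.04055628]
[[ 0.967 -0.     0.255]
 [-0.255 -0.001  0.967]
 [ 0.    -1.    -0.001]]
jar [0.77275341 0.16776451 0.075     ] tape [0.43979514 0.21361021 0.024     ] blue red [ 0.62655334 -0.31475837  0.028     ] orange tops [ 0.73891537 -0.18261309  0.028     ] [ 0.44730488 -0.17856922  0.028     ]
```

Emit:
step_arm --pt "40 0 -42 0 0.5" --pt "80 0 -84 0 0.5" --pt "120 0 -126 0 0.5" --pt "160 0 -168 0 0.5" --pt "200 0 -210 0 0.5" --newtons 40

```text
t: 0.78
tool_pos: [0.3062, 0.3721, 0.1939]
tcp_rot: [-1.563, 0.202, -0.202]
ft_force: [1.3, -0.2, 0.1]
gripper_width: 0.043
```

Emit:
step_arm --pt "40 0 -42 0 0.5" --pt "80 0 -84 0 0.5" --pt "120 0 -126 0 0.5" --pt "160 0 -168 0 0.5" --pt "200 0 -210 0 0.5"

```text
t: 1.4
tool_pos: [0.4466, 0.1163, 0.1942]
tcp_rot: [-1.562, 0.202, -0.202]
ft_force: [1.3, 0.2, 0.5]
gripper_width: 0.0425
```

Emit:
step_arm --pt "40 0 -43 -1 0.5" --pt "80 0 -86 -2 0.5" --pt "120 0 -130 -2 0.5" --pt "125 20 -136 -2 0.5" --pt "125 60 -136 -2 0.5"

```text
t: 2.02
tool_pos: [0.5345, -0.0488, 0.1349]
tcp_rot: [-1.564, 0.174, -0.18]
ft_force: [-0.8, 1.5, -0.9]
gripper_width: 0.0427
```

Run:
```python
from h import *
s=snap('wrist','w1.png'); o=bot.get_obs(); R=cv2.Rodrigues(o['tcp_rot'])[0]; print(o['tool_pos'],R.round(3).tolist(),np.degrees(np.arctan2(R[1,2],R[0,2])))
```

```text
[ 0.52953484 -0.0478303   0.12854175] [[0.975, -0.007, 0.222], [-0.222, -0.002, 0.975], [-0.006, -1.0, -0.003]] 77.15349274949573
```

View pics/w1.png

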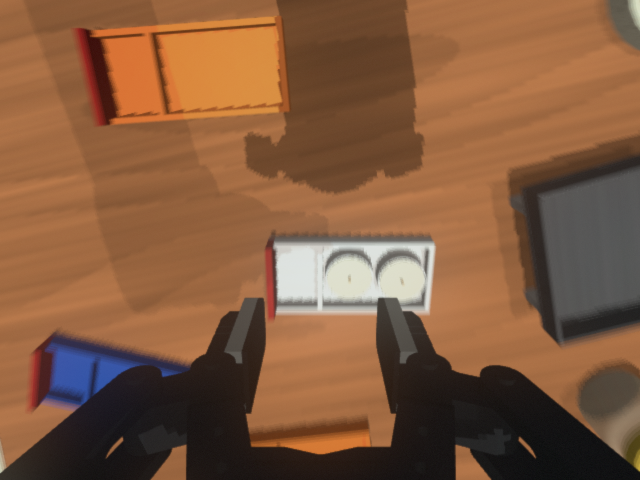

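Run:
```python
from h import *
s=load('w1.png')
for n,u,v,z in [('plate-left top',270,234,.028),('nose-left',435,237,.016),('nose-right',432,312,.016),('plate right',271,318,.028)]: print(n,(pt(s,u,v,z)*1000).round(1))
f=240/np.tan(np.radians(s['fovy'])/2);E=s['extrinsics'];q=np.linalg.inv(E)@np.array([.533,-.048,0,1]);print(s['cx']+f*q[0]/-q[2],s['cy']-f*q[1]/-q[2])
```

```text
plate-left top [540.1 -88.4  28. ]
nose-left [574.3  30.3  16. ]
nose-right [637.4  18.9  16. ]
plate right [ 606.9 -105.9   28. ]
321.96450228607057 202.84086153522324
```

Emit:
step_arm --pt "0 40 0 0 0.5" --pt "0 80 0 0 0.5" --pt "0 110 0 0 0.5" --pt "0 123 0 0 0.5" --pt "0 123 0 0 0.5"

```text
t: 2.7
tool_pos: [0.5284, -0.0479, 0.0055]
tcp_rot: [-1.567, 0.182, -0.17]
ft_force: [-0.3, 0.4, 0.3]
gripper_width: 0.0426
```

Run:
```python
from h import *
s=snap('scene','s1.png'); o=bot.get_obs(); R=cv2.Rodrigues(o['tcp_rot'])[0]; print(o['tool_pos'],o['ft_force'],np.degrees(np.arctan2(R[1,2],R[0,2])))
i=s['pixels'][190:320,150:420,::-1]; cv2.imwrite('pics/s1c.png',cv2.resize(i,None,fx=2.9,fy=2.9,interpolation=2))
```

```text
[ 0.52930055 -0.04797694  0.00638458] [-0.71437193  1.03082929  0.26685644] 77.16519239088863
```

View pics/s1c.png

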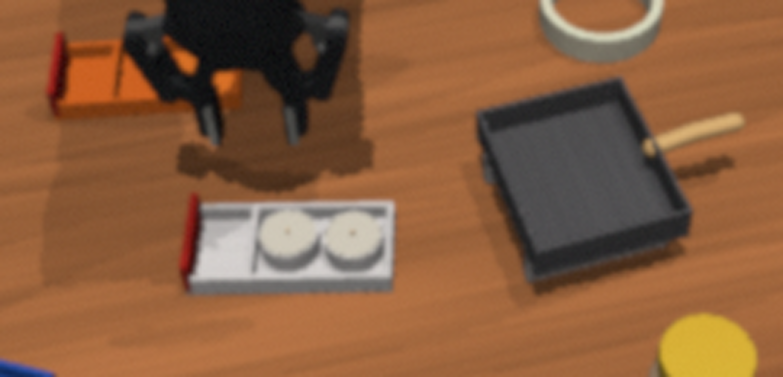

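Emit:
step_arm --pt "8 0 0 0 0.5" --pt "16 0 0 0 0.5" --pt "23 0 0 0 0.5" --pt "28.5 0 -2 -3 0.5" --pt "33 0 -3 -5.5 0.5"

```text
t: 3.38
tool_pos: [0.5614, -0.0586, 0.0063]
tcp_rot: [-1.571, 0.104, -0.095]
ft_force: [0.0, -0.5, 0.3]
gripper_width: 0.0427
```

Run:
```python
from h import *
s=snap('scene','s2.png'); o=bot.get_obs(); R=cv2.Rodrigues(o['tcp_rot'])[0]; print(o['t'],o['tool_pos'],o['ft_force'],np.degrees(np.arctan2(R[1,2],R[0,2])))
i=s['pixels'][190:320,150:420,::-1]; cv2.imwrite('pics/s2c.png',cv2.resize(i,None,fx=2.9,fy=2.9,interpolation=2))
```

```text
3.425 [ 0.56198395 -0.05887997  0.00638646] [0.07592654 0.52334822 0.42482546] 82.80191801300269
```

View pics/s2c.png

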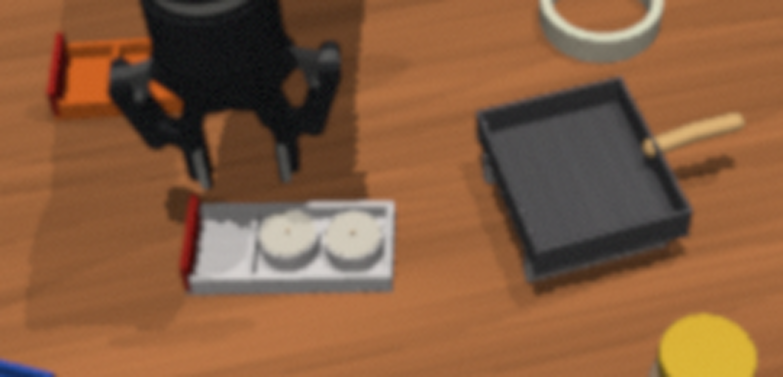

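Run:
```python
from h import *
s=load('s2.png'); P=cloud(s)
for u,v in [(205,186),(287,180)]:
    U,V=150+u/2.9,190+v/2.9
    print([(pt(s,U,V,z)*1000).round(0) for z in (0,.01,.02,.03)])
    a=P[int(V)-6:int(V)+4,int(U)-5:int(U)+6]; k=a[...,2]>.008
    print((a[k]*1000).round(0).tolist())
for u,v,z in [(202,200,.016),(393,202,.016),(393,286,.016),(196,195,.028),(184,281,.028)]: print((pt(s,150+u/2.9,190+v/2.9,z)*1000).round(0))
```

```text
[array([527., -87.,  -0.]), array([535., -86.,  10.]), array([544., -86.,  20.]), array([552., -85.,  30.])]
[[564.0, -92.0, 64.0], [566.0, -90.0, 66.0], [564.0, -88.0, 62.0], [569.0, -86.0, 68.0], [568.0, -84.0, 66.0], [571.0, -83.0, 69.0], [570.0, -81.0, 67.0], [564.0, -80.0, 60.0], [555.0, -78.0, 49.0], [565.0, -92.0, 62.0], [565.0, -90.0, 61.0], [566.0, -88.0, 62.0], [569.0, -86.0, 66.0], [571.0, -85.0, 67.0], [571.0, -83.0, 67.0], [571.0, -81.0, 66.0], [567.0, -80.0, 61.0], [558.0, -79.0, 50.0], [564.0, -92.0, 58.0], [563.0, -91.0, 56.0], [566.0, -89.0, 60.0], [566.0, -87.0, 59.0], [569.0, -85.0, 62.0], [568.0, -84.0, 61.0], [569.0, -82.0, 61.0], [569.0, -80.0, 60.0], [559.0, -79.0, 48.0], [564.0, -91.0, 55.0], [564.0, -89.0, 55.0], [564.0, -88.0, 54.0], [569.0, -86.0, 59.0], [571.0, -84.0, 61.0], [571.0, -82.0, 60.0], [568.0, -81.0, 57.0], [561.0, -79.0, 48.0], [563.0, -92.0, 51.0], [564.0, -90.0, 52.0], [564.0, -88.0, 51.0], [568.0, -86.0, 56.0], [571.0, -84.0, 59.0], [570.0, -83.0, 57.0], [570.0, -81.0, 56.0], [563.0, -80.0, 48.0], [567.0, -87.0, 51.0], [568.0, -85.0, 52.0], 
[... 729 characters left out ...]
3.0, -25.0, 57.0], [576.0, -37.0, 62.0], [575.0, -36.0, 60.0], [576.0, -34.0, 61.0], [576.0, -32.0, 61.0], [574.0, -30.0, 57.0], [570.0, -29.0, 52.0], [574.0, -27.0, 56.0], [574.0, -25.0, 56.0], [575.0, -38.0, 58.0], [575.0, -36.0, 58.0], [577.0, -34.0, 59.0], [575.0, -33.0, 57.0], [574.0, -31.0, 54.0], [571.0, -29.0, 51.0], [574.0, -27.0, 53.0], [575.0, -36.0, 54.0], [577.0, -35.0, 56.0], [575.0, -33.0, 54.0], [573.0, -31.0, 51.0], [575.0, -37.0, 52.0], [576.0, -35.0, 52.0], [576.0, -33.0, 52.0], [576.0, -31.0, 51.0], [574.0, -37.0, 48.0], [576.0, -35.0, 50.0], [574.0, -33.0, 47.0], [576.0, -32.0, 48.0]]
[552. -89.  16.]
[584.  31.  16.]
[648.  18.  16.]
[557. -92.  28.]
[ 622. -106.   28.]
```

Run:
```python
from h import *
s=snap('wrist','w3.png'); t=snap('top','t3.png')
i=t['pixels'][180:290,200:450,::-1]; cv2.imwrite('pics/t3c.png',cv2.resize(i,None,fx=3,fy=3,interpolation=2))
print(bot.get_obs()['q'])
```

```text
[-0.46392927  0.3567304   0.60848179  1.88159693 -0.23887519  0.98262495
  1.69159906]
```

View pics/t3c.png

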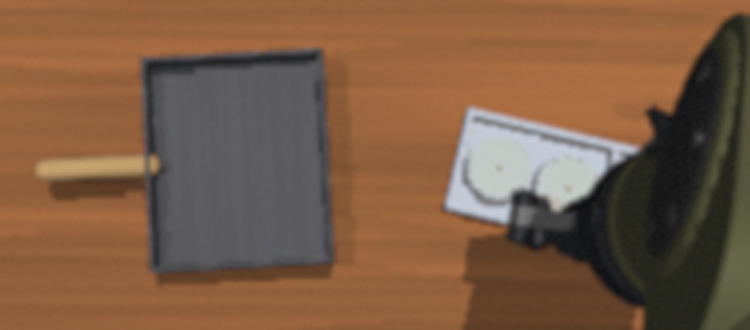

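View pics/w3.png

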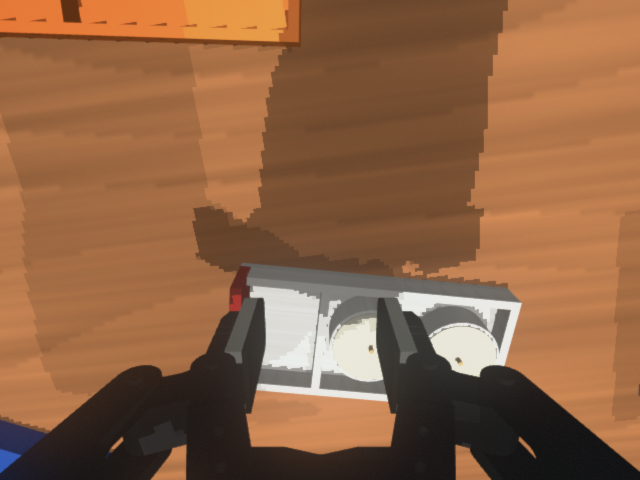

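Run:
```python
from h import *
for fn in ['w1.png','w3.png']:
    s=load(fn); P=cloud(s)*1000; print(fn,s['extrinsics'][:3,3])
    for u,v in [(256,302),(256,310),(240,340),(385,302),(390,312),(400,340),(405,305)]: print(u,v,P[v,u].round(0), s['range_z'][v,u])
s=load('w3.png');P=cloud(s)*1000
for n,(u,v) in {'bench':(120,200),'light1':(470,345),'floor':(290,330),'nosewall':(515,305)}.items(): print(n,P[v,u].round(0))
s=load('t3.png');P=cloud(s)*1000
for u,v in [(525,200),(525,220),(522,240),(540,220)]: print(P[180+v//3,200+u//3].round(0))
```

```text
w1.png [ 0.4539727  -0.03078536  0.31376303]
256 302 [518. -69. 181.] 0.14826022
256 310 [518. -69. 186.] 0.14350845
240 340 [517. -70. 206.] 0.12483959
385 302 [528. -24. 181.] 0.14812768
390 312 [528. -24. 188.] 0.14193551
400 340 [529. -23. 205.] 0.12609674
405 305 [632.  -0.   7.] 0.34383747
w3.png [ 0.48170823 -0.04854124  0.18598105]
256 302 [548. -81.  53.] 0.14838822
256 310 [548. -80.  57.] 0.14409173
240 340 [547. -82.  77.] 0.12519199
385 302 [554. -35.  52.] 0.14866713
390 312 [553. -34.  60.] 0.14126536
400 340 [554. -34.  76.] 0.12609331
405 305 [583. -21.   4.] 0.2033048
bench [ 515. -147.   -1.]
light1 [597.   5.  21.]
floor [589. -78.   3.]
nosewall [582.  27.  16.]
[579.  -0. 148.]
[569.  -0. 147.]
[559.   1. 144.]
[569.  -7. 147.]
```

Emit:
step_arm --pt "-14 0 1 3 0.5" --pt "-28 0 3 5.5 0.5" --pt "-28 10 3 5.5 0.5" --pt "-28 20 3 5.5 0.5" --pt "-28 20 3 5.5 0.5"

```text
t: 4.15
tool_pos: [0.533, -0.0522, -0.0149]
tcp_rot: [-1.567, 0.183, -0.17]
ft_force: [0.2, 0.8, 0.6]
gripper_width: 0.0424
```

Run:
```python
from h import *
s=snap('wrist','w4.png'); P=cloud(s)*1000
for u,v in [(256,302),(258,300),(385,302),(382,300)]: print(u,v,P[v,u].round(0))
s=snap('scene','s4.png')
i=s['pixels'][190:320,150:420,::-1]; cv2.imwrite('pics/s4c.png',cv2.resize(i,None,fx=2.9,fy=2.9,interpolation=2))
o=bot.get_obs();R=cv2.Rodrigues(o['tcp_rot'])[0]; print(o['t'],o['tool_pos'],o['ft_force'],np.degrees(np.arctan2(R[1,2],R[0,2])))
```

```text
256 302 [517. -73.  31.]
258 300 [517. -72.  30.]
385 302 [528. -28.  30.]
382 300 [527. -28.  29.]
4.25 [ 0.53379224 -0.0523649  -0.01394516] [-0.07676058 -0.83520443 -0.30582083] 77.09154424817672
```

View pics/s4c.png

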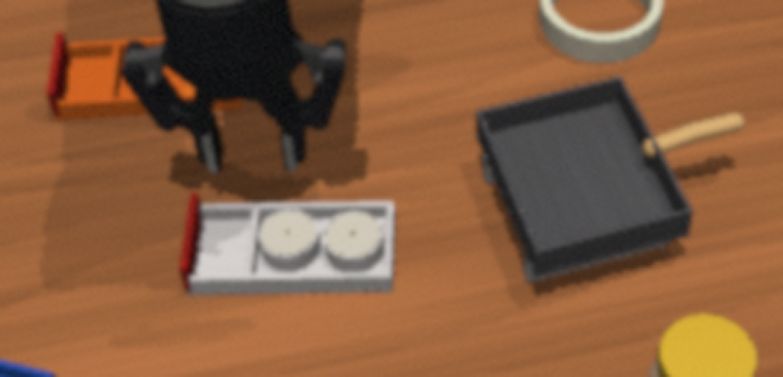

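View pics/w4.png

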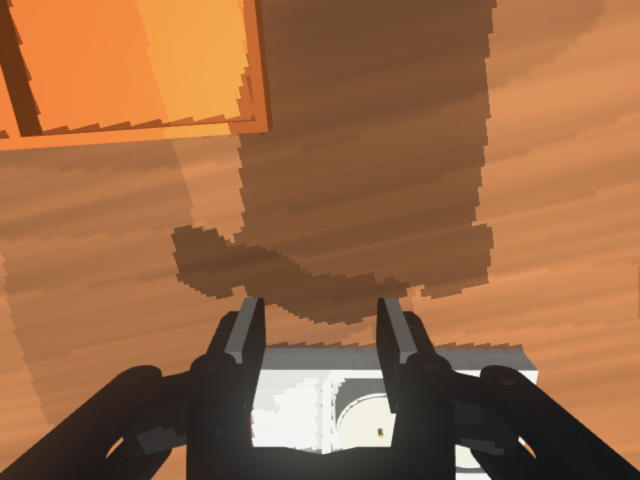

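Emit:
step_arm --pt "0 6 0 0 0.5" --pt "0 12 0 0 0.5" --pt "0 17 0 0 0.5" --pt "0 21 0 0 0.5" --pt "0 21 0 0 0.5"

```text
t: 4.88
tool_pos: [0.5334, -0.0524, -0.0353]
tcp_rot: [-1.567, 0.182, -0.171]
ft_force: [-0.1, 0.8, -0.2]
gripper_width: 0.0427
```

Run:
```python
from h import *
s=snap('wrist','w5.png'); P=cloud(s)*1000
for u,v in [(256,302),(258,300),(385,302),(382,300)]: print(u,v,P[v,u].round(0))
o=bot.get_obs();R=cv2.Rodrigues(o['tcp_rot'])[0]; print(o['t'],o['tool_pos'],o['ft_force'],np.degrees(np.arctan2(R[1,2],R[0,2])))
```

```text
256 302 [518. -73.  10.]
258 300 [517. -72.   9.]
385 302 [527. -28.  11.]
382 300 [527. -29.   9.]
4.925 [ 0.53359668 -0.05243793 -0.03503764] [-0.76712605 -0.35808917 -0.28077982] 77.09812529436093
```

View pics/w5.png

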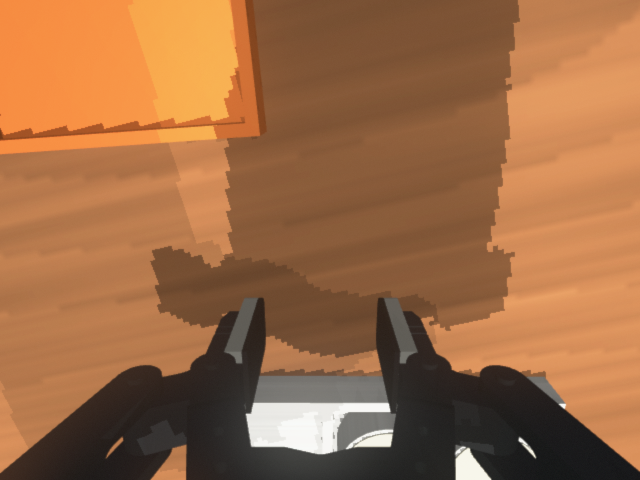

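Emit:
step_arm --pt "7 2 2 0 0.5" --pt "14 2 4 0 0.5" --pt "19 2 3.5 -0.5 0.5" --pt "24 2 2 -3.5 0.5" --pt "29 2 0.5 -6 0.5"

```text
t: 5.55
tool_pos: [0.5611, -0.0584, -0.0374]
tcp_rot: [-1.572, 0.1, -0.086]
ft_force: [-2.5, 1.2, 2.8]
gripper_width: 0.0428
```

```bash
cat > look.py <<'E'
from h import *
import sys
n=sys.argv[1]
s=snap('scene','s%s.png'%n)
i=s['pixels'][190:320,150:420,::-1]; cv2.imwrite('pics/s%sc.png'%n,cv2.resize(i,None,fx=2.9,fy=2.9,interpolation=2))
o=bot.get_obs();R=cv2.Rodrigues(o['tcp_rot'])[0]; print(o['t'],o['tool_pos'].round(4),o['ft_force'].round(1),np.degrees(np.arctan2(R[1,2],R[0,2])),R[:2,0].round(3),R[:2,2].round(3),o['gripper_width'])
E
python3 look.py 6
```

```text
5.6 [ 0.5621 -0.0589 -0.0373] [-0.7  0.5  0.9] 83.25617966977224 [ 0.993 -0.117] [0.117 0.993] 0.042408881699862094
```

View pics/s6c.png

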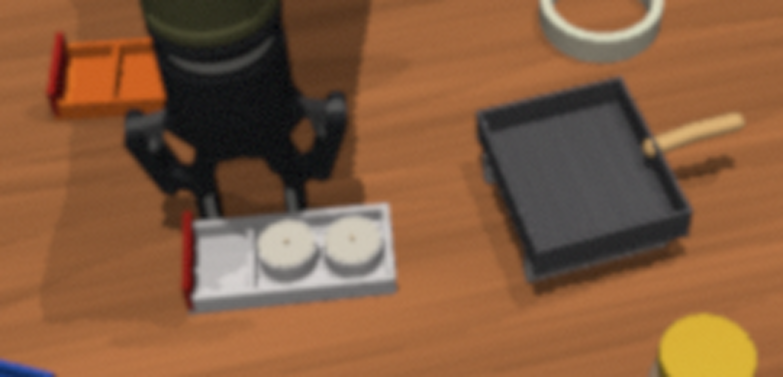

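Emit:
step_arm --pt "5 0 -1.5 -3 0.5" --pt "9.5 0 -3 -5.5 0.5" --pt "14 0 -4.5 -8 0.5" --pt "18 0 -6 -10.5 0.5" --pt "18.5 0 -6 -11 0.5"

```text
t: 6.22
tool_pos: [0.5795, -0.0676, -0.0376]
tcp_rot: [-1.573, -0.051, 0.065]
ft_force: [-1.9, -0.2, 0.7]
gripper_width: 0.0429
```

```bash
python3 look.py 7
```

```text
6.275 [ 0.5795 -0.0676 -0.0376] [-1.6  0.4 -0.1] 94.21033116544736 [0.997 0.073] [-0.073  0.997] 0.04261215268352755
```

View pics/s7c.png

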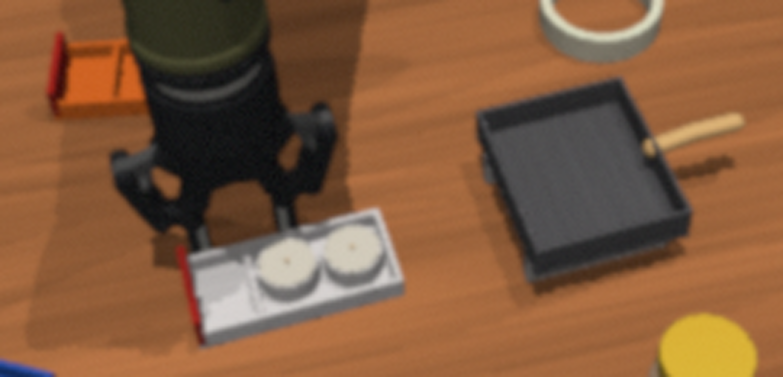

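Emit:
step_arm --pt "-15 0 0 0 0.5" --pt "-25 -10 0 0 0.5" --pt "-25 -60 0 0 0.5" --pt "-25 -90 -40 0 0.5" --pt "-25 -100 -90 10 0.5"

```text
t: 6.9
tool_pos: [0.5639, -0.1584, 0.0663]
tcp_rot: [-1.571, 0.082, -0.079]
ft_force: [0.1, -0.1, -0.3]
gripper_width: 0.0424
```

Emit:
step_arm --pt "0 0 -40 10 0.5" --pt "0 0 -80 20 0.5" --pt "0 0 -80 30 0.5" --pt "0 0 -80 40 0.5" --pt "0 0 -80 50 0.5"

```text
t: 7.52
tool_pos: [0.5553, -0.2379, 0.0672]
tcp_rot: [-1.434, 0.766, -0.765]
ft_force: [0.1, 0.2, 0.2]
gripper_width: 0.0425
```

```bash
python3 look.py 8
python3 - <<'E'
from h import *
t=snap('top','t8.png')
i=t['pixels'][180:290,200:450,::-1]; cv2.imwrite('pics/t8c.png',cv2.resize(i,None,fx=3,fy=3,interpolation=2))
E
```

```text
7.575 [ 0.5553 -0.2378  0.0671] [-0.7  0.3 -0.8] 33.492546400273454 [ 0.552 -0.834] [0.834 0.552] 0.04282867577380089
```

View pics/s8c.png

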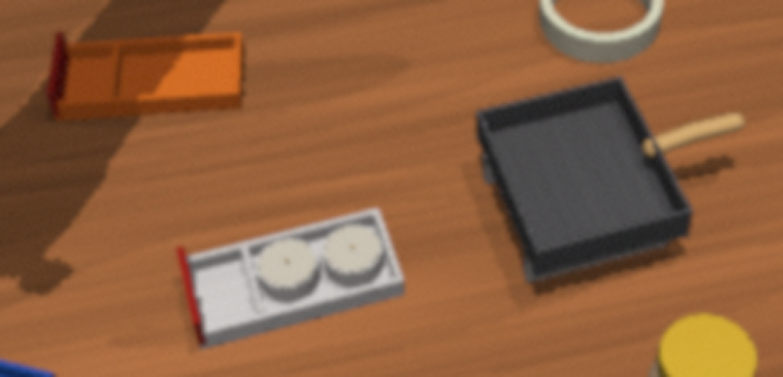

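View pics/t8c.png

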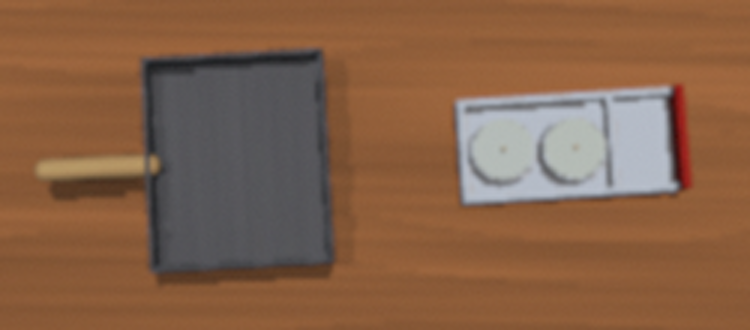

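```bash
cat > tp.py <<'E'
from h import *
O=np.array([607.0,138.0]);a=np.radians(94.0);ys=np.array([np.cos(a),np.sin(a)]);xs=np.array([ys[1],-ys[0]])
def tray(s,nl,nr,rl,rr):
    n=np.array([pt(s,*c,.016)[:2]*1000 for c in(nl,nr)]); r=np.array([pt(s,*c,.028)[:2]*1000 for c in(rl,rr)])
    d=n.mean(0)-r.mean(0); h=np.degrees(np.arctan2(d[1],d[0])); c=(n.mean(0)+r.mean(0))/2
    w=[np.degrees(np.arctan2(*(q[1]-q[0])[::-1])) for q in (n,r)]
    print('len',np.linalg.norm(d).round(1),'w',np.linalg.norm(n[0]-n[1]).round(1),np.linalg.norm(r[0]-r[1]).round(1),'heading',h.round(1),'edges',np.round(w,1),'c',c.round(1),'red mid',r.mean(0).round(1),'stand',((c-O)@xs).round(1),((c-O)@ys).round(1))
if __name__=='__main__':
    s=load('t8.png'); g=lambda u,v:(200+u/3-.3,180+v/3-.3)
    tray(s,g(462,205),g(456,100),g(691,187),g(682,85))
    s=load('s8.png'); g=lambda u,v:(150+u/2.9-.3,190+v/2.9-.3)
    tray(s,g(377,209),g(404,278),g(180,248),g(200,330))
E
python3 tp.py
```

```text
len 129.6 w 61.3 58.8 heading 94.3 edges [3.5 4.4] c [619.5 -42.7] red mid [ 624.3 -107.3] stand -0.1 -181.1
len 126.9 w 57.6 63.7 heading 95.7 edges [5.8 4.9] c [620.9 -40.8] red mid [ 627.2 -103.9] stand 1.4 -179.3
```

Emit:
step_arm --pt "-15 0 40 10 0.4" --pt "-30 0 80 20 0.4" --pt "-43 0 114 29 0.4" --pt "-43 0 114 29.3 0.4" --pt "-43 10 114 29.3 0.4"

```text
t: 8.25
tool_pos: [0.6257, -0.1392, 0.0575]
tcp_rot: [-1.251, 1.145, -1.147]
ft_force: [-0.0, -1.3, -0.5]
gripper_width: 0.0342
```

```bash
python3 look.py 9
```

```text
8.3 [ 0.624  -0.1394  0.0555] [-1.2 -0.1 -1.2] 4.826459397326718 [ 0.084 -0.996] [0.996 0.084] 0.03422876068770455
```

Emit:
step_arm --pt "0 40 3 0.5 0.4" --pt "0 70 3 0.5 0.4" --pt "0 84 3 0.5 0.4" --pt "0 91 3 0.5 0.4" --pt "0 91 3 0.5 0.4"

```text
t: 8.93
tool_pos: [0.6269, -0.1399, -0.0351]
tcp_rot: [-1.247, 1.155, -1.154]
ft_force: [0.3, -0.6, -0.8]
gripper_width: 0.0342
```

```bash
python3 look.py 10
python3 - <<'E'
from h import *
s=snap('wrist','w10.png'); P=cloud(s)*1000
for u,v in [(265,302),(268,302),(375,302),(372,302)]: print(u,v,P[v,u].round(0))
E
```

```text
8.975 [ 0.6273 -0.1398 -0.0346] [-0.  -0.  -1.3] 4.319172869550636 [ 0.075 -0.997] [0.997 0.075] 0.03430417229656878
265 302 [ 606. -131.   11.]
268 302 [ 607. -131.   11.]
375 302 [ 645. -128.   11.]
372 302 [ 644. -127.   12.]
```

View pics/w10.png

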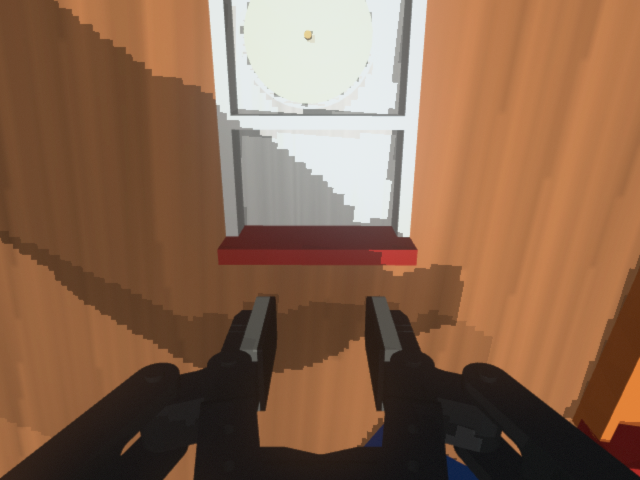

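View pics/s10c.png

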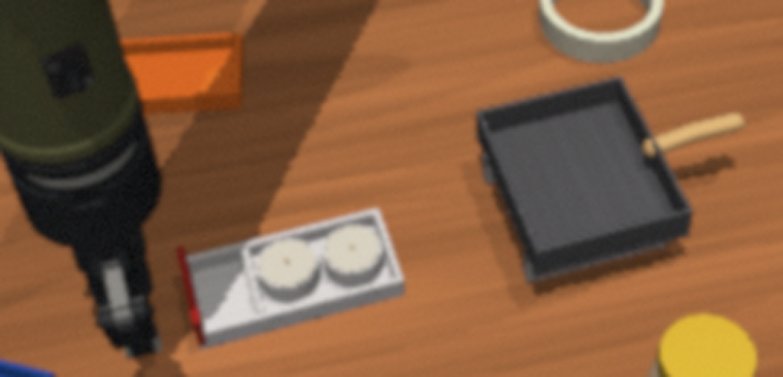

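Emit:
step_arm --pt "-10 2 0 0 0.4" --pt "-17 2 0 0 0.4" --pt "-23 2 0 0 0.4" --pt "-30 2 0 0 0.4" --pt "-38 2 0 0 0.4"

```text
t: 9.65
tool_pos: [0.6248, -0.1022, -0.0362]
tcp_rot: [-1.247, 1.153, -1.155]
ft_force: [0.7, -2.9, 1.2]
gripper_width: 0.0338
```

Emit:
step_arm --pt "-9 0 0 0 0.4" --pt "-18 0 0 0 0.4" --pt "-27 0 0 0 0.4" --pt "-36 0 0 0 0.4" --pt "-44 0 0 0 0.4"

```text
t: 10.28
tool_pos: [0.6215, -0.0578, -0.0363]
tcp_rot: [-1.247, 1.153, -1.156]
ft_force: [0.1, -2.5, 2.0]
gripper_width: 0.0341
```

```bash
python3 look.py 11
python3 - <<'E'
from h import *
s=snap('wrist','w11.png')
t=snap('top','t11.png')
i=t['pixels'][180:290,200:450,::-1]; cv2.imwrite('pics/t11c.png',cv2.resize(i,None,fx=3,fy=3,interpolation=2))
E
```

```text
10.325 [ 0.6215 -0.0562 -0.0364] [-0.2 -1.7  1.6] 4.380732737839581 [ 0.076 -0.997] [0.997 0.076] 0.033911255837546506
```

View pics/w11.png

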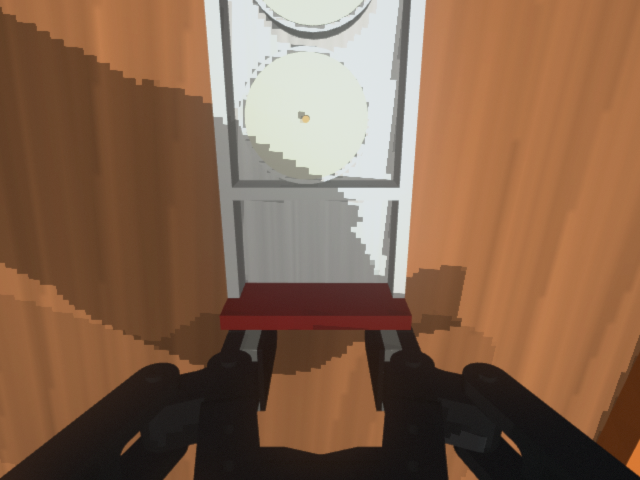

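View pics/t11c.png

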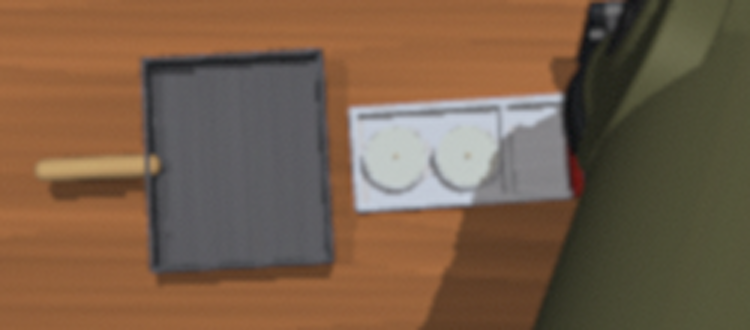

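View pics/s11c.png

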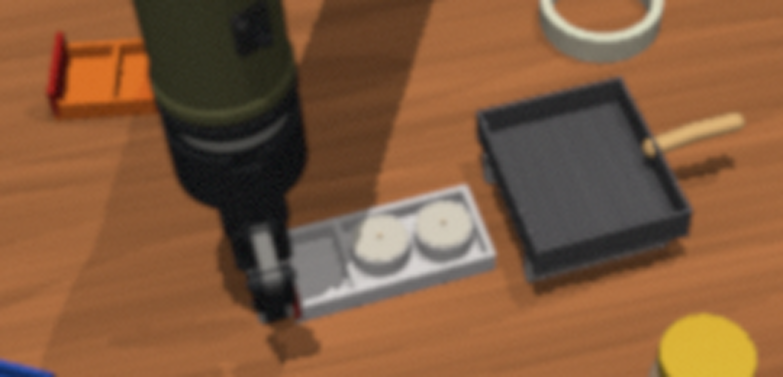

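Emit:
step_arm --pt "-9 0 0 0 0.4" --pt "-18 0 0 0 0.4" --pt "-27 0 0 0 0.4" --pt "-36 0 0 0 0.4" --pt "-44 0 0 0 0.4"

```text
t: 11.05
tool_pos: [0.618, -0.0122, -0.0366]
tcp_rot: [-1.247, 1.153, -1.153]
ft_force: [0.3, -2.9, 2.3]
gripper_width: 0.0338
```

```bash
python3 look.py 12
python3 - <<'E'
from h import *
s=snap('wrist','w12.png')
E
```

```text
11.1 [ 0.618  -0.0105 -0.0367] [-0.1 -0.9  2.2] 4.462386515492851 [ 0.078 -0.997] [0.997 0.078] 0.03424532853623404
```

View pics/w12.png

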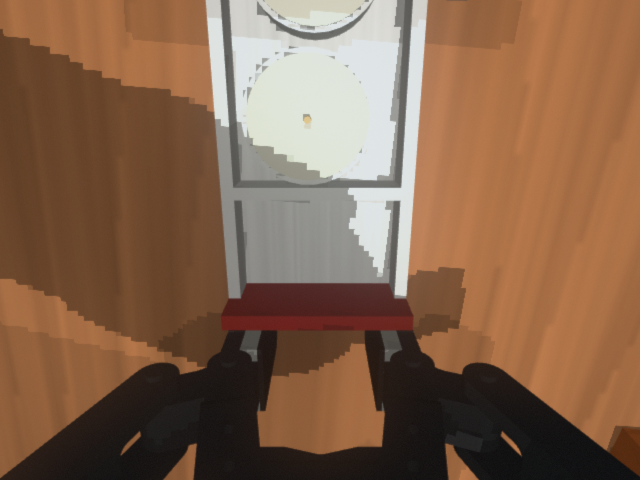

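View pics/s12c.png

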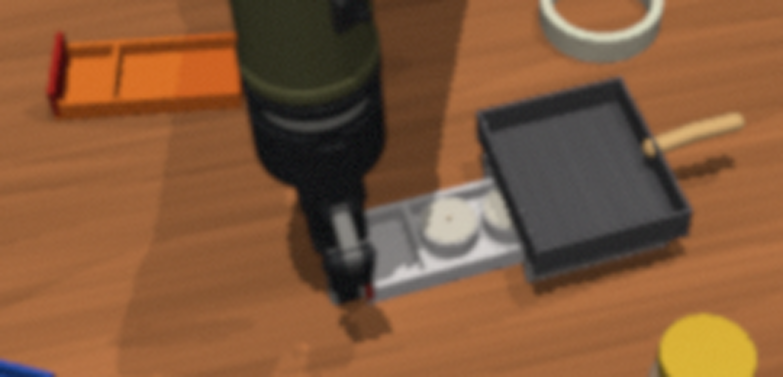

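Emit:
step_arm --pt "-8 0 0 0 0.4" --pt "-16 0 0 0 0.4" --pt "-24 0 0 0 0.4" --pt "-32 0 0 0 0.4" --pt "-40 0 0 0 0.4"

```text
t: 11.78
tool_pos: [0.6146, 0.0299, -0.0369]
tcp_rot: [-1.247, 1.153, -1.15]
ft_force: [0.1, -2.5, 1.4]
gripper_width: 0.0343
```

Emit:
step_arm --pt "-2 0 0 0 0.4" --pt "-4 0 0 0 0.4" --pt "-6 0 0 0 0.4" --pt "-8 0 0 0 0.4" --pt "-9 0 0 0 0.4"

```text
t: 12.4
tool_pos: [0.6139, 0.0389, -0.0369]
tcp_rot: [-1.247, 1.153, -1.15]
ft_force: [0.0, -2.0, 0.7]
gripper_width: 0.034
```

```bash
python3 look.py 13
python3 - <<'E'
from h import *
s=snap('wrist','w13.png')
E
```

```text
12.45 [ 0.6139  0.0391 -0.0369] [-0.1 -0.8  0.3] 4.481748695666178 [ 0.078 -0.997] [0.997 0.078] 0.03431018472327468
```

View pics/w13.png

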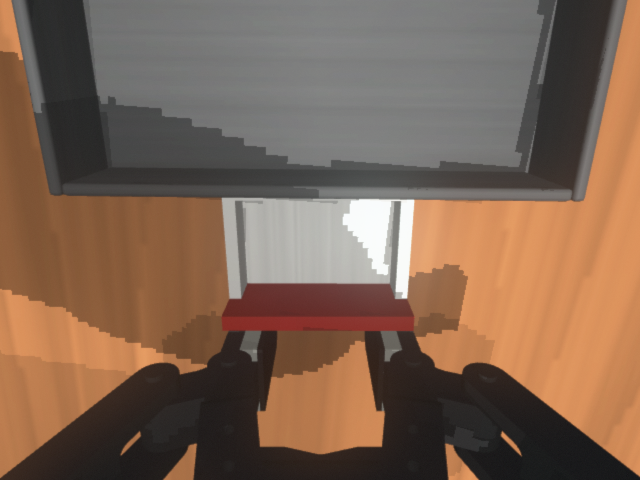

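View pics/s13c.png

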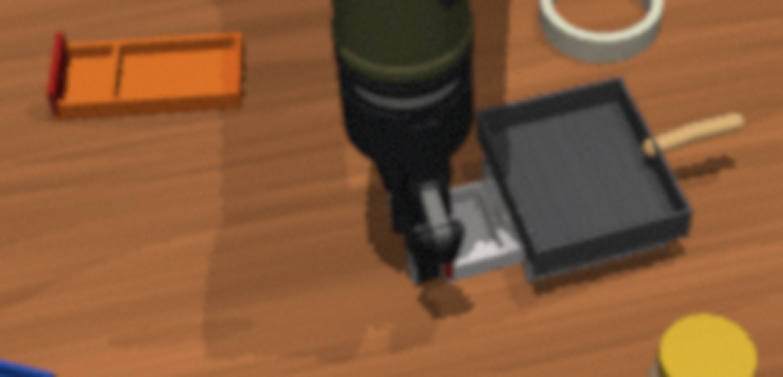

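Emit:
step_arm --pt "-1 0 0 0 0.4" --pt "-2 0 0 0 0.4" --pt "-3 0 0 0 0.4" --pt "-4 0 0 0 0.4" --pt "-5 0 0 0 0.4"

```text
t: 13.12
tool_pos: [0.6135, 0.0441, -0.0369]
tcp_rot: [-1.247, 1.153, -1.15]
ft_force: [0.8, -1.7, 1.1]
gripper_width: 0.0341
```

Emit:
step_arm --pt "-0.5 0 0 0 0.4" --pt "-1 0 0 0 0.4" --pt "-1.5 0 0 0 0.4" --pt "-2 0 0 0 0.4" --pt "-2.5 0 0 0 0.4"

```text
t: 13.75
tool_pos: [0.6132, 0.0449, -0.0369]
tcp_rot: [-1.248, 1.153, -1.152]
ft_force: [0.8, -6.4, 0.2]
gripper_width: 0.0345
```

Emit:
step_arm --pt "-2 0 0 0 0.4" --pt "-3 0 0 0 0.4" --pt "-4 0 0 0 0.4" --pt "-5 0 0 0 0.4" --pt "-6 0 0 0 0.4"

```text
t: 14.38
tool_pos: [0.6125, 0.0446, -0.0368]
tcp_rot: [-1.251, 1.153, -1.16]
ft_force: [-0.2, -13.2, 0.2]
gripper_width: 0.0338
```

```bash
python3 look.py 14
python3 - <<'E'
from h import *
s=snap('wrist','w14.png')
o=bot.get_obs(); print(o['ft_torque'])
E
```

```text
14.425 [ 0.6125  0.0447 -0.0368] [  0.1 -12.7   1.4] 4.202221996258403 [ 0.073 -0.997] [0.997 0.073] 0.034046306345989194
[-2.42888995 -0.00389027 -0.07624076]
```

View pics/w14.png

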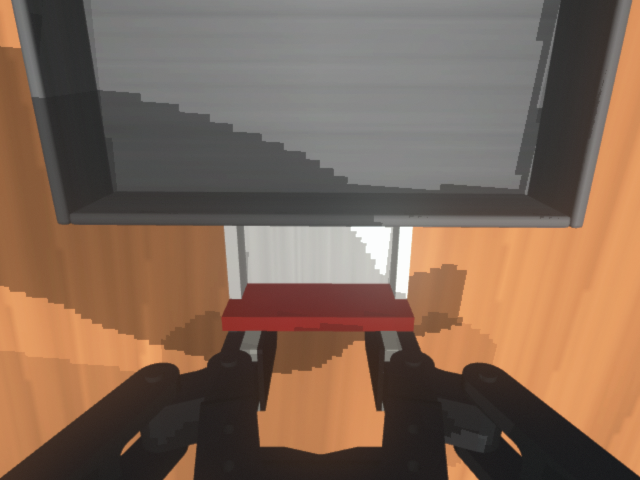

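Emit:
step_arm --pt "-5 0 0 0.3 0.4" --pt "-8 0 0 0.5 0.4" --pt "-10 0 0 0.5 0.4" --pt "-10 0 0 0 0.4" --pt "-10 0 0 0 0.4"

```text
t: 15.1
tool_pos: [0.6119, 0.0441, -0.0366]
tcp_rot: [-1.256, 1.151, -1.173]
ft_force: [1.5, -18.7, 0.2]
gripper_width: 0.0339
```

Emit:
step_arm --pt "3 0 0 0 0.4" --pt "10 0 0 0 0.4" --pt "22 0 0 0 0.4" --pt "40 -10 0 0 0.4" --pt "60 -40 0 0 0.4"

```text
t: 15.72
tool_pos: [0.6148, -0.0159, 0.0043]
tcp_rot: [-1.258, 1.153, -1.172]
ft_force: [-0.0, 0.1, -0.1]
gripper_width: 0.0342
```

Emit:
step_arm --pt "30 -50 0 0 0.4" --pt "70 -90 0 0 0.4" --pt "110 -90 0 0 0.4" --pt "140 -90 0 0 0.4" --pt "140 -90 0 0 0.4"

```text
t: 16.35
tool_pos: [0.6238, -0.1589, 0.0984]
tcp_rot: [-1.256, 1.156, -1.178]
ft_force: [-0.4, 1.0, -1.0]
gripper_width: 0.0343
```

```bash
python3 look.py 15
python3 - <<'E'
from h import *
s=snap('wrist','w15.png')
t=snap('top','t15.png')
i=t['pixels'][180:290,200:450,::-1]; cv2.imwrite('pics/t15c.png',cv2.resize(i,None,fx=3,fy=3,interpolation=2))
E
```

```text
16.4 [ 0.6242 -0.1561  0.0979] [0.5 0.9 0.5] 3.6655601901371164 [ 0.064 -0.998] [0.998 0.064] 0.033742157427613745
```

View pics/w15.png

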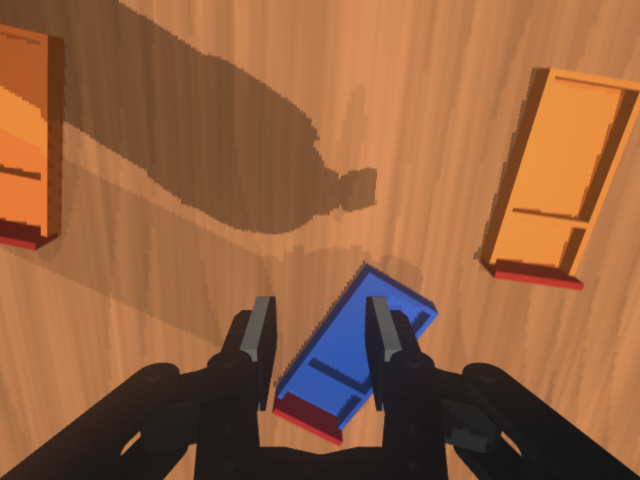

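View pics/t15c.png

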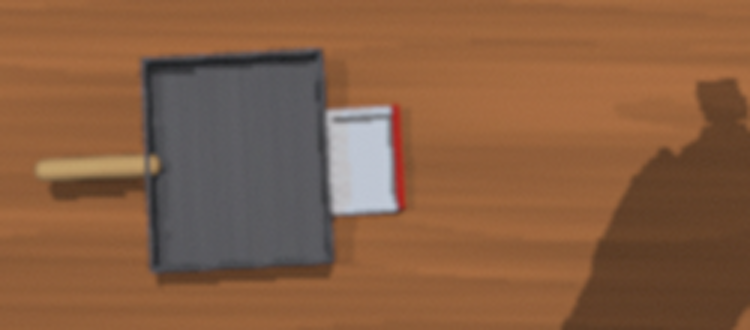

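View pics/s15.png

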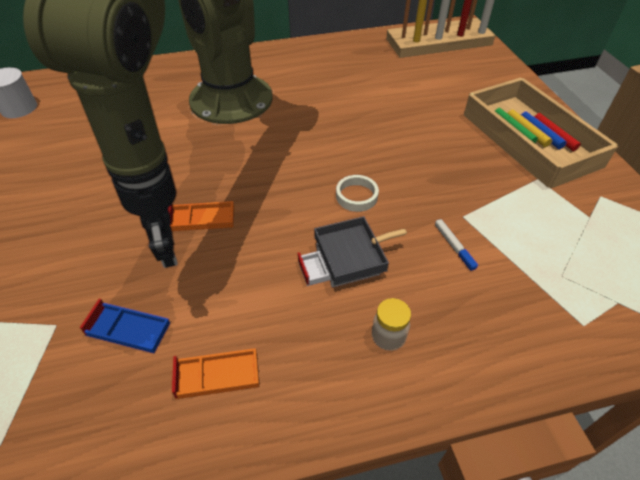

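Run:
```python
from h import *
from tp import O,xs,ys
s=load('t15.png'); g=lambda u,v,z:pt(s,200+u/3-.3,180+v/3-.3,z)[:2]*1000
for nm,a,b in [('plate',g(401,104,.028),g(406,212,.028)),('panfront',g(322,51,.052),g(333,264,.052)),('panback',g(142,60,.052),g(154,272,.052))]:
    d=a-b; print(nm,np.linalg.norm(d).round(1),'ang',np.degrees(np.arctan2(d[1],d[0])).round(2),'stand',((a+b)/2-O)@xs,((a+b)/2-O)@ys)
# subpixel: red edge fit & pan front edge fit from several rows
im=s['pixels'].astype(int); 
def edge(rows,cols,f):
    return np.array([(f(v),v) for v in rows])
t0=load('t8.png')['pixels'].astype(int)
print('bystander diff', [np.abs(im[a:b,c:d]-load('top0.png')['pixels'].astype(int)[a:b,c:d]).mean().round(2) for a,b,c,d in [(105,170,240,295),(300,365,205,270),(185,270,145,175)]])
R=im[...,0]-im[...,1]-0
w=np.array([[max(0,(im[v,u,0]-2.2*im[v,u,1])) for u in range(325,340)] for v in range(218,248)])
c=(w*np.arange(325,340)).sum(1)/w.sum(1); k=np.polyfit(np.arange(218,248),c,1); print('plate slope deg',np.degrees(np.arctan(k[0])))
G=im.sum(-1)
def sub(v): 
    r=G[v,300:322]; d=np.diff(r); i=np.argmax(d); q=d[max(0,i-2):i+3].clip(0); return 300.5+(q*np.arange(max(0,i-2),max(0,i-2)+len(q))).sum()/q.sum()
vs=[v for v in list(range(202,213))+list(range(254,264))]; e=[sub(v) for v in vs]; print(np.round(e,1)); print('pan front slope',np.degrees(np.arctan(np.polyfit(vs,e,1)[0])))
```

```text
plate 62.0 ang 3.06 stand -2.884212640817335 -83.46555453252535
panfront 118.5 ang 3.65 stand -2.0975400956133856 -40.47430242675104
panback 117.8 ang 4.6 stand -0.9666215266614191 58.723798126371776
bystander diff [np.float64(8.88), np.float64(9.68), np.float64(9.55)]
plate slope deg 3.5844533219334456
[315.4 315.4 315.6 315.5 315.5 315.5 307.3 307.4 307.4 307.4 307.3 318.3
 310.6 311.1 310.4 310.1 309.8 310.1 310.2 310.4 311.5]
pan front slope -1.2331850388200687
```

Emit:
step_arm --pt "-40 0 0 0 0.4" --pt "-80 0 0 0 0.4" --pt "-120 0 0 0 0.4" --pt "-150 0 0 0 0.4" --pt "-150 0 0 0 0.4"

```text
t: 17.12
tool_pos: [0.6143, 0.0025, 0.0939]
tcp_rot: [-1.26, 1.148, -1.162]
ft_force: [-0.0, 0.3, -0.0]
gripper_width: 0.0341
```

Emit:
step_arm --pt "0 0 0 0 0.4" --pt "0 0 0 0 0.4" --pt "0 0 0 0 0.4" --pt "0 0 0 0 0.4" --pt "0 0 0 0 0.4"

```text
t: 17.75
tool_pos: [0.6143, 0.0021, 0.0939]
tcp_rot: [-1.26, 1.149, -1.163]
ft_force: [0.2, -0.8, -0.1]
gripper_width: 0.0343
```

```bash
python3 look.py 16
python3 - <<'E'
from h import *
s=snap('wrist','w16.png')
a=load('top0.png')['pixels'].astype(int);b=load('t15.png')['pixels'].astype(int); print('control diff',np.abs(a-b)[400:470,100:300].mean())
E
```

```text
17.8 [0.6143 0.0022 0.0939] [-0.4 -0.   0.5] 4.349823653410014 [ 0.076 -0.997] [0.997 0.076] 0.0342770984393508
control diff 9.219357142857143
```

View pics/w16.png

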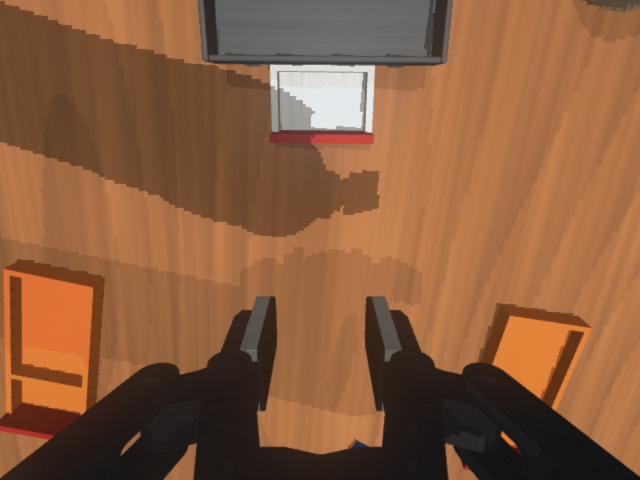

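The pan's front edge, (203,63) to (449,64), and the plate's edge, (271,143) to (374,143), are parallel, so the tray sits square. The arm is clear of everything.

```bash
python3 -c "
from station import bot
print(bot.sign_off())"
```

```text
the job is handed in; nothing more can be done
None
```

The tray is under the melting pan with its nose against the stop bar, and I handed the job in at about 18 s with the arm clear of everything. I turned and centred the tray with a two-finger push on its side. Then I pushed it straight in on the red plate until the stop held it, at about 19 N.

**Last checks**
- **Depth:** the plate's outer face measured 43 mm outside the pan's front edge, against 42 mm expected. That is within the 2 mm calibration.
- **Squareness:** in the last wrist picture the plate and the pan's front edge are parallel to within about half a degree. The top camera put the plate 0.1 to 1.5° off the pan's edges, depending on which edges I compared, which is about the accuracy of picking points there. An automatic fit to the pan's front edge failed, so I did not use it.
- **Tea lights:** both were standing as the tray entered the stand. They are now hidden under the pan, so I could not see them after the final push.
- **Bystanders:** the jar, tape roll, pen and look-alike trays look unmoved. The picture differences at the jar, tape and pen were the same as on bare bench.

**Disagreement found:** with the fingers half open, the cameras showed the fingertips about 44 mm above the reported TCP height. Because of this, my first side approach passed over the edge of the tray without touching it. After that I set the finger height from the cameras.

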